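Pull the keyer out of the radio stack

ROBOT

A 6-joint arm with a two-finger parallel gripper is mounted at the origin on the work surface. World frame = base frame: x ahead of the robot, y to its left, z up, the work surface at z = 0. Lengths are in mm, angles in rad, forces in N, time in s.
With the tool pointing down it reaches from about 375 to 925 mm from the base axis. Payload 5.7 kg.
Tool frame: the origin (TCP) lies at the very end of the fingers, on their centre line; the grasp point (between the pads) lies 19 mm behind it (r.tcp_to_grasp is the z of the grasp point in the tool frame, in mm); z points along the fingers, y is the line along which they close (so a half turn about z gives the same grasp; the last joint's range is limited). The gripper opens to 85 mm and grips with 20 to 120 N. Pads are 22 mm wide; open, the fingers measure 114 mm over their backs; the gripper's body (76 mm by 85 mm) begins 54 mm behind the grasp point. The pads swing forward as they close: fully open they stand 13 mm farther back than shut.
Start: joints at [-1.262, 0.359, 1.51, -0, 1.272, -0.115], TCP at [246.717, -546.891, 199.367] pointing down, gripper open.
Joint ranges: [-2.97, 2.97], [-1.01, 2.36], [0.21, 2.38], [-0.96, 4.11], [0.2, 2.71], [-2.98, 2.98]. Speed limits (rad/s): [2.39, 2.39, 3.14, 3.14, 3.14, 3.14].

INTERFACE

Orientations are given as a unit quaternion [w, x, y, z].
In Python, from bench import r gives the robot as it stands. Calls block until the motion is done:
- r.move_to(position, orientation): joint-space move of the TCP to a pose.
- r.move_l(position, attitude=None, v=150, guard=None): straight line of the TCP; attitude=None keeps the orientation; v is the mean speed in mm/s. With guard (N) it stops when the force on the tool has changed by that much, and returns True; else False.
- r.movej(angles): joint-space move.
- r.command_gripper(opening, effort=None): finger opening in mm; effort is the grip in N (None keeps the last); returns when the fingers have stopped.
- r.dwell(seconds).
- r.inverse_kinematics(position, orientation): joint angles nearest the present ones, or None.
- r.sense(): the state.
- r.get_image(name): name is "scene" or "top" or "wrist"; returns a dict with "img" (480x640x3 uint8, red, green, blue), "K" (3x3 intrinsics, pixels), "rvec" (rotation vector, rad) and "tvec" (3), from world to camera coordinates, as OpenCV has them; the wrist camera has in their place "T_tool_cam" (4x4, takes a point from camera to tool coordinates, whose origin is the TCP and whose axes are the flange's). Camera axes: x right, y down, z forward; pixel columns grow to the right and rows downward; lengths in mm; the calibration is good to about 2 mm. The wrist camera is an equidistant fisheye: a pixel r from the principal point sees the ray r / f radians off the axis. A picture is of the moment at which its call begins: read the wrist's pose just before it. There is no depth.
A pose or a line that the arm cannot do raises r.Unreachable and nothing moves.
- r.job_done(): hands the job in; it is judged then, once.
The state is a dict: "time_s": time; "joint_positions": joint angles; "joint_vel": joint speeds; "joint_efforts": joint torques, N m; "ee_pos": TCP position; "orientation": TCP orientation; "contact_force": force on the tool from outside, world axes, zero at the start; "torque": the same for the moment, N m; "gripper_width": finger opening in mm; "gripper_force": force on a finger pad.
Only numpy, scipy, OpenCV 4.12 (cv2) and the standard library are available. Lean on these libraries where they do the work, as an engineer would, in place of code of your own. Each camera call takes 0.05 s, during which the arm holds its last target. There are 200 camera calls.

TASK

On the radio desk three small units stand in one stack: a black tuner at the bottom, an orange keyer in the middle and a grey power meter with a white dial on top. Lift the meter off first (the blue mat is free for parking it) and put the orange keyer, right way up and flat, on the floor of the grey repair tray; then set the meter back, upright and squared up, centred on top of the tuner, which stays where it is. Set the units down, do not drop them.

Things in the scene. Friction and masses are not known exactly. Their poses are not given: they have to be found in the camera images.
- meter_mid (a point): Centre (half-way up) of the power meter, a loose grey box, the top unit of the stack, 0.2 to 0.45 kg. 110 mm deep (its own x) x 54 mm wide (its own y) x 50 mm high; knobs or dial only on the 54 x 50 mm front at +x, sticking out at most 10 mm, so the two long side faces are plain and can be gripped across the 54 mm width. White dial on the front, black vent lines on top. z up.
- keyer_mid (a point): Centre (half-way up) of the keyer, a loose orange box, the middle unit, 0.2 to 0.45 kg. 110 mm deep (its own x) x 54 mm wide (its own y) x 50 mm high; knobs or dial only on the 54 x 50 mm front at +x, sticking out at most 10 mm, so the two long side faces are plain and can be gripped across the 54 mm width. z up. (A green box of the same shape elsewhere on the desk is another unit and not wanted.)
- tuner_mid (a point): Centre (half-way up) of the tuner, a loose black box, the bottom unit, on the desk, 0.6 kg. 110 mm deep (its own x) x 54 mm wide (its own y) x 50 mm high; knobs or dial only on the 54 x 50 mm front at +x, sticking out at most 10 mm, so the two long side faces are plain and can be gripped across the 54 mm width. z up. The units are stacked with faces touching and only roughly in line (each within 5 mm and 5 degrees), with centres 50 mm apart in height.
- tray_in (a point): Centre of the inner floor of the grey open tray, fixed. Inside 200 (own x) x 160 mm (own y); floor and walls 4 mm thick, rim 20 mm above the desk. y is about +0.31 or -0.31 m; on the opposite side lies a bare fixed blue parking mat, 240 x 220 x 3 mm, its centre within 30 mm in x and y of x = 0.52 m, y = -0.31 or +0.31 m. Other objects stand only beyond x = 0.72 m.

How it is judged:
By the outcome, as a careful person would: the job done as asked, in the order asked, and still so for the second after the job is handed in, with the robot touching nothing.
It also fails if it takes over 69 s, if anything falls off the work surface, if the arm or the gripper's body presses on something with over 40 N, if the wrist force passes 120 N, or if a joint passes its speed limit or range.

## Working session

There is one attempt and no reset: what is moved stays moved. The work goes in short steps, each a Python script; the robot and the scene stay as the last script left them, time stands still between calls to the robot, and variables do not carry over. Pictures are saved under pics/ and viewed, at most 10 in all, crops included, and the job is handed in when it is done.

```bash
mkdir -p pics
python3 - <<'E'
from bench import r
import cv2,numpy as np
for n in("top","scene"):
    d=r.get_image(n); cv2.imwrite(f"pics/{n}0.png",d["img"][:,:,::-1]); np.savez(f"{n}0.npz",**d)
    R=cv2.Rodrigues(np.array(d["rvec"]))[0]; print(n,np.array(d["K"]).round(1).tolist(),(-R.T@np.array(d["tvec"]).ravel()).round(0))
print(r.sense()["orientation"],r.tcp_to_grasp,r.sense()["time_s"])
E
```

```text
top [[439.8, 0.0, 317.0], [0.0, 439.8, 241.3], [0.0, 0.0, 1.0]] [ 405.  -21. 1014.]
scene [[507.8, 0.0, 323.7], [0.0, 507.8, 250.3], [0.0, 0.0, 1.0]] [1172.  513.  705.]
[-8.33397883e-04  9.77636231e-01  2.10301452e-01 -7.19280757e-05] -18.700000000000003 0.1
```

View pics/top0.png

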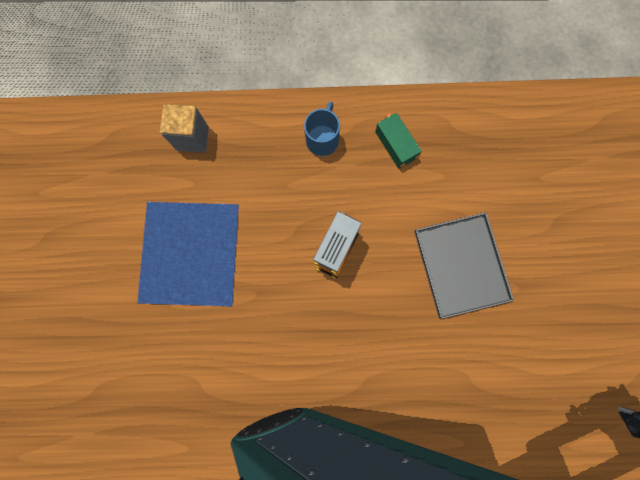

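View pics/scene0.png

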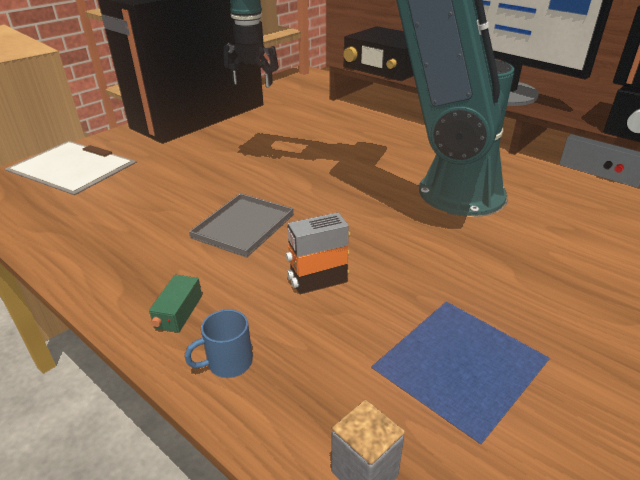

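Top view: blue mat on the left (+y) at about (189,254), tray on the right (−y) at about (464,266), and the stack at about (337,243) with its long axis leaning to −y as x grows. I'll enlarge the stack in both views.

```bash
python3 - <<'E'
import cv2,numpy as np
a=cv2.imread("pics/top0.png")[205:285,300:380]; b=cv2.imread("pics/scene0.png")[205:305,270:370]
a=cv2.resize(a,(400,400),interpolation=cv2.INTER_CUBIC); b=cv2.resize(b,(400,400),interpolation=cv2.INTER_CUBIC)
cv2.imwrite("pics/crop0.png",np.hstack([a,b]))
E
cat > h.py <<'E'
import cv2,numpy as np
from scipy.spatial.transform import Rotation as Ro
def load(n): return dict(np.load(n))
def plane(d,px,z):
    """pixels -> world points on height z (pinhole cameras)"""
    R=cv2.Rodrigues(np.array(d["rvec"],float))[0]; c=-R.T@np.array(d["tvec"],float).ravel()
    ray=np.c_[np.array(px,float),np.ones(len(px))]@np.linalg.inv(d["K"]).T@R
    return c+ray*((z-c[2])/ray[:,2])[:,None]
def quat(yaw):
    """tool down, tool y (closing axis) perpendicular to box axis at yaw: tool x along (cos yaw, sin yaw)"""
    x=np.array([np.cos(yaw),np.sin(yaw),0]); z=np.array([0,0,-1.]); 
    q=Ro.from_matrix(np.c_[x,np.cross(z,x),z]).as_quat(); return [q[3],*q[:3]]
E
python3 - <<'E'
from h import *
d=load("top0.npz")
tray=plane(d,[(415.5,230),(487,214),(511.5,299),(440.5,318.5)],20); print("tray",tray.round(0).tolist(),tray.mean(0))
mat=plane(d,[(147,202),(239,204.5),(233,306),(138,304)],3); print("mat",mat.mean(0))
m=plane(d,[(339,212.5),(361,220.5),(337,271.5),(315,262.5)],150); print(m.round(0).tolist(),m.mean(0))
E
```

```text
tray [[583.0, -230.0, 20.0], [615.0, -395.0, 20.0], [421.0, -433.0, 20.0], [382.0, -273.0, 20.0]] [ 500.26056719 -332.96563942   20.        ]
mat [545.46693389 294.84101303   3.        ]
[[599.0, -52.0, 150.0], [582.0, -95.0, 150.0], [481.0, -44.0, 150.0], [500.0, -1.0, 150.0]] [540.44055026 -48.28929915 150.        ]
```

View pics/crop0.png

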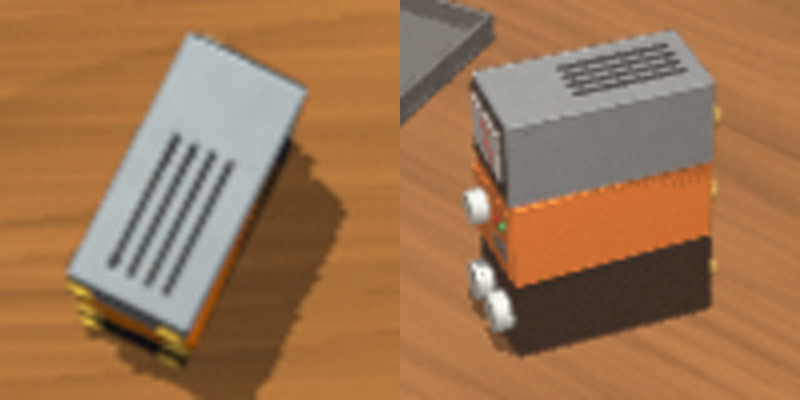

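The stack's dial and knob fronts face away from the robot, at +x. Brass terminals stick out at the rear. Next is a closer look from above with the wrist camera.

Run:
```python
from bench import r
from h import *
d=load("top0.npz")
m=plane(d,[(337.6,211.2),(361,223),(337,270.6),(313.2,259.6)],150)
c=m.mean(0); v=(m[0]+m[1]-m[2]-m[3])/2; w=(m[0]-m[1]+m[3]-m[2])/2
yaw=np.arctan2(v[1],v[0]); print(c,np.degrees(yaw),np.linalg.norm(v),np.linalg.norm(w),np.degrees(np.arctan2(-w[0],w[1])))
for y in(yaw,yaw+np.pi):
    for p in([c[0],c[1],300],[545,295,120],[500,-333,120]): print(np.degrees(y),r.inverse_kinematics(p,quat(y)))
y=yaw+np.pi
r.move_to([c[0],c[1],310],quat(y))
s=r.sense(); d=r.get_image("wrist"); print(d["K"],d["T_tool_cam"],s["ee_pos"],s["time_s"])
np.savez("w1.npz",ee=s["ee_pos"],q=s["orientation"],**d); cv2.imwrite("pics/w1.png",d["img"][:,:,::-1])
```

```text
[541.7616671 -46.7158461 150.       ] -28.204328238600045 108.06825484357272 52.10998037917105 -27.72021614611069
-28.204328238600045 [-2.13065759e-01  1.99952261e-01  1.48491431e+00 -4.44089210e-16
  1.45672608e+00  1.84998896e+00]
-28.204328238600045 [ 3.84717168e-01  4.63626691e-01  1.55383434e+00 -4.44089210e-16
  1.12413162e+00  2.44777189e+00]
-28.204328238600045 [-7.02485678e-01  4.39101215e-01  1.59759854e+00 -4.44089210e-16
  1.10489290e+00  1.36056904e+00]
151.79567176139997 [-2.13065759e-01  1.99952261e-01  1.48491431e+00 -4.44089210e-16
  1.45672608e+00 -1.29160369e+00]
151.79567176139997 [ 3.84717168e-01  4.63626691e-01  1.55383434e+00 -4.44089210e-16
  1.12413162e+00 -6.93820767e-01]
151.79567176139997 [-7.02485678e-01  4.39101215e-01  1.59759854e+00 -4.44089210e-16
  1.10489290e+00 -1.78102361e+00]
[[371.64829954   0.         316.73194867]
 [  0.         371.64829954 241.30627247]
 [  0.           0.           1.        ]] [[ 4.95288760e-04 -9.62217663e-01 -2.72280964e-01  6.81224531e+01]
 [ 9.99999857e-01  4.21789595e-04  3.28466924e-04 -3.93775235e-01]
 [-2.01211399e-04 -2.72281088e-01  9.62217734e-01 -1.73510107e+02]
 [ 0.00000000e+00  0.00000000e+00  0.00000000e+00  1.00000000e+00]] [541.6594581  -47.4940714  309.72646683] 2.2167
```

View pics/w1.png

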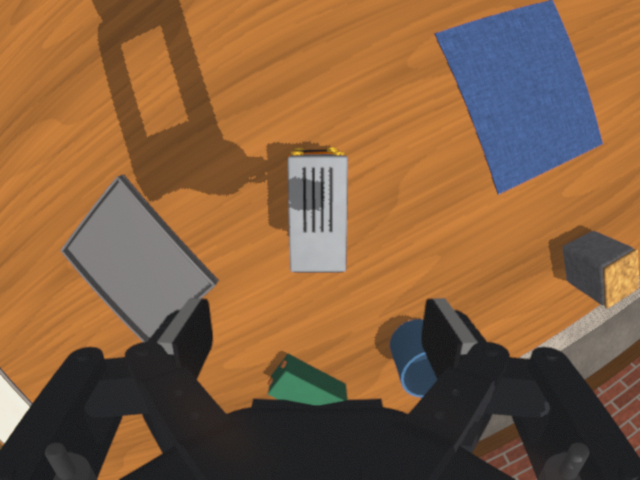

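The wrist view shows the meter top with corners at about (288.5,157), (348,156), (346,271) and (291,272). The terminals are at the rear, towards the top of the image, and the sides are clear for the fingers.

```bash
cat >> h.py <<'E'
def wplane(d,px,z):
    """fisheye wrist pixels -> world points at height z"""
    K=d["K"]; u=(np.array(px,float)-[K[0,2],K[1,2]])/K[0,0]; th=np.linalg.norm(u,axis=1)[:,None]
    ray=np.c_[u/th*np.sin(th),np.cos(th)]; q=d["q"]; T=d["T_tool_cam"]
    R=Ro.from_quat([q[1],q[2],q[3],q[0]]); ray=R.apply(ray@T[:3,:3].T); c=d["ee"]+R.apply(T[:3,3])
    return c+ray*((z-c[2])/ray[:,2])[:,None]
def box(m):
    """corners rear-l, rear-r, front-r, front-l in order round -> centre, yaw by long sides and by short sides (deg), sizes"""
    v=(m[2]+m[3]-m[0]-m[1])/2; w=(m[1]-m[0]+m[2]-m[3])/2
    return m.mean(0).round(1),np.degrees(np.arctan2(v[1],v[0])).round(2),np.degrees(np.arctan2(w[0],-w[1])).round(2),np.linalg.norm(v).round(1),np.linalg.norm(w).round(1)
E
python3 - <<'E'
from h import *
d=load("w1.npz")
print(box(wplane(d,[(288.5,156.5),(348,156),(346,271),(291,272)],150)))
print("tray", wplane(d,[(122,176),(217,281),(64,250)],20).round(0).tolist())
print("mat", wplane(d,[(435,33),(552,1),(602,144),(498,193)],3).round(0).tolist())
i=cv2.resize(d["img"][140:290,250:390,::-1],None,fx=4,fy=4,interpolation=cv2.INTER_CUBIC); cv2.imwrite("pics/w1c.png",i)
E
```

```text
(array([543.7, -47.3, 150. ]), np.float64(-28.09), np.float64(152.55), np.float64(108.9), np.float64(52.9))
tray [[389.0, -269.0, 20.0], [582.0, -225.0, 20.0], [423.0, -430.0, 20.0]]
mat [[423.0, 193.0, 3.0], [438.0, 409.0, 3.0], [674.0, 396.0, 3.0], [660.0, 179.0, 3.0]]
```

View pics/w1c.png

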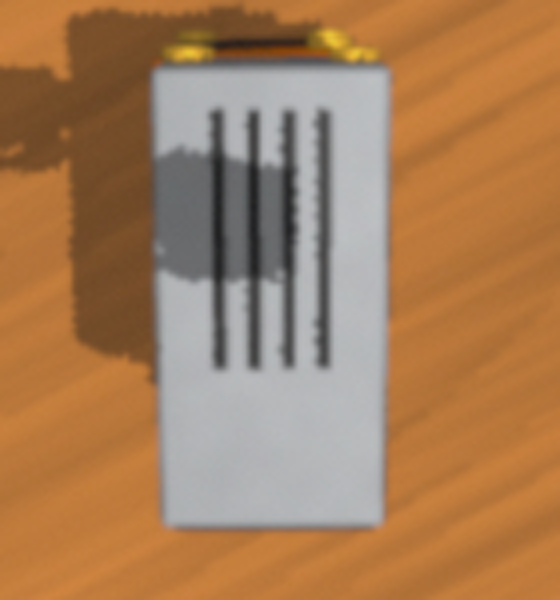

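```bash
cat >> h.py <<'E'
def shot(r,n):
    s=r.sense(); d=r.get_image("wrist"); np.savez(n+".npz",ee=s["ee_pos"],q=s["orientation"],**d)
    return dict(d,ee=np.array(s["ee_pos"]),q=np.array(s["orientation"]))
def st(r,t=""):
    s=r.sense(); print(t,round(s["time_s"],1),np.round(s["ee_pos"],1),"F",np.round(s["contact_force"],1),"w",round(float(s["gripper_width"]),1),"g",round(float(s["gripper_force"]),1))
E
python3 - <<'E'
from bench import r
from h import *
q=quat(np.radians(152)); x,y=543.6,-47.2
r.move_to([x,y,200],q); r.move_l([x,y,108],v=100,guard=15); st(r,"at")
r.command_gripper(45,50); st(r,"grip")
r.move_l([x,y,130],v=50); st(r,"lift"); r.move_l([x,y,240],v=200)
r.move_to([549,294,150],q); r.move_l([549,294,22],v=150); st(r,"pre")
print(r.move_l([549,294,7],v=20,guard=4)); st(r,"down")
r.command_gripper(85); st(r,"open"); r.move_l([549,294,100],v=150)
r.move_l([549,294,163],v=200); d=shot(r,"w2"); st(r)
r.move_to([x,y,260],q); e=shot(r,"w3"); st(r)
f=lambda d:cv2.resize(d["img"][135:285,250:390,::-1],(390,418),interpolation=cv2.INTER_CUBIC)
cv2.imwrite("pics/w23.png",np.hstack([f(d),f(e)]))
E
```

```text
at 3.9 [544.3 -47.3 108.7] F [ 0.4 -0.5  1.4] w 85.7 g 0.0
grip 4.3 [543.9 -47.5 109. ] F [-2.  -0.4  6.4] w 52.0 g 51.5
lift 4.8 [543.6 -47.2 130.1] F [ 1.  -0.1 -4.7] w 52.1 g 52.8
pre 7.9 [550.  294.2  23. ] F [ 0.7  0.4 -3.6] w 51.8 g 53.0
True
down 8.4 [549.1 294.1  12.1] F [-0.6 -0.6  3.9] w 51.9 g 53.9
open 8.8 [547.8 293.5  10.9] F [-0.3 -0.3  0. ] w 84.9 g 0.0
 10.1 [548.  293.6 161.5] F [-0.6 -0.8 -1.1] w 85.6 g 0.0
 11.5 [543.6 -46.  259.4] F [ 0.5 -0.4  0.1] w 84.8 g 0.0
```

View pics/w23.png

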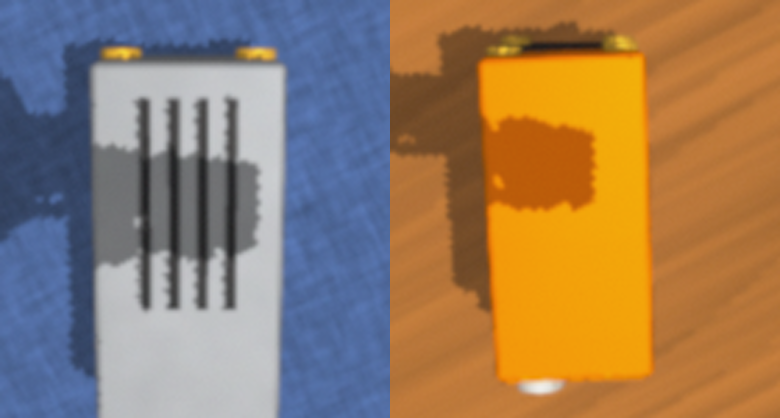

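The meter stands upright on the mat. The keyer top is visible with crop corners (89,58), (254,54), (262,376) and (107,381), and is turned slightly relative to the tool.

Run:
```python
from h import *
px=np.array([(89,58),(254,54),(262,376),(107,381)])/2.786+[249.7,134.7]
print(box(wplane(load("w3.npz"),px,100)))
px=np.array([(92,64),(285,65)])/2.786+[249.7,134.7]
print(wplane(load("w2.npz"),px,53))
d=load("w2.npz"); g=d["img"][:,:,:].astype(int)
sat=(g.max(2)-g.min(2)); print([ (int(v),sat[v,316].item()) for v in range(270,320,2)])
```

```text
(array([542.4, -49.2, 100. ]), np.float64(-25.78), np.float64(153.68), np.float64(109.2), np.float64(53.0))
[[488.48219497 295.99109893  53.        ]
 [513.34274887 342.25717849  53.        ]]
[(270, 3), (272, 4), (274, 4), (276, 5), (278, 3), (280, 5), (282, 4), (284, 4), (286, 4), (288, 4), (290, 7), (292, 62), (294, 78), (296, 79), (298, 80), (300, 81), (302, 80), (304, 77), (306, 78), (308, 75), (310, 75), (312, 77), (314, 77), (316, 78), (318, 82)]
```

Run:
```python
from bench import r
from h import *
q=quat(np.radians(154.1)); x,y=542.4,-49.2; qt=quat(np.radians(192.5)); tx,ty=501,-330
assert r.inverse_kinematics([tx,ty,10],qt) is not None
r.move_to([x,y,150],q); r.move_l([x,y,58],v=100,guard=15); st(r,"at")
r.command_gripper(45,50); st(r,"grip")
r.move_l([x,y,80],v=50); r.move_l([x,y,150],v=200); st(r,"lift")
r.move_to([tx,ty,120],qt); r.move_l([tx,ty,25],v=120); st(r,"pre")
print(r.move_l([tx,ty,8],v=20,guard=4)); st(r,"down")
r.command_gripper(85); st(r,"open"); r.move_l([tx,ty,60],v=100)
r.move_l([tx,ty,164],v=200); d=shot(r,"w4"); st(r)
r.move_to([x,y,210],q); r.dwell(.3); e=shot(r,"w5"); st(r)
f=lambda d,a:cv2.resize(d["img"][a,::-1] if 0 else d["img"][a][:,:,::-1],(390,418),interpolation=cv2.INTER_CUBIC)
cv2.imwrite("pics/w45.png",np.hstack([f(d,np.s_[60:360,180:460]),f(e,np.s_[135:285,250:390])]))
```

```text
at 13.1 [543.1 -49.4  58.6] F [ 1.2 -0.1  0.4] w 85.0 g 0.0
grip 13.5 [543.  -49.2  59. ] F [-0.4  0.6  6.1] w 52.1 g 51.9
lift 14.6 [542.1 -49.1 149.5] F [ 0.3  0.1 -3.9] w 52.0 g 53.0
pre 16.6 [ 501.7 -330.3   25.7] F [ 0.2  0.7 -3.2] w 52.1 g 53.0
True
down 17.2 [ 500.9 -330.    13. ] F [-0.1  0.9  5.7] w 52.4 g 53.8
open 17.7 [ 500.  -329.1   12. ] F [-0.   0.4  0.5] w 85.1 g 0.0
 19.0 [ 499.8 -329.1  162.1] F [ 0.5 -0.7 -0.3] w 84.9 g 0.0
 20.5 [542.4 -49.9 209.9] F [0.  1.  0.2] w 85.2 g 0.0
```

View pics/w45.png

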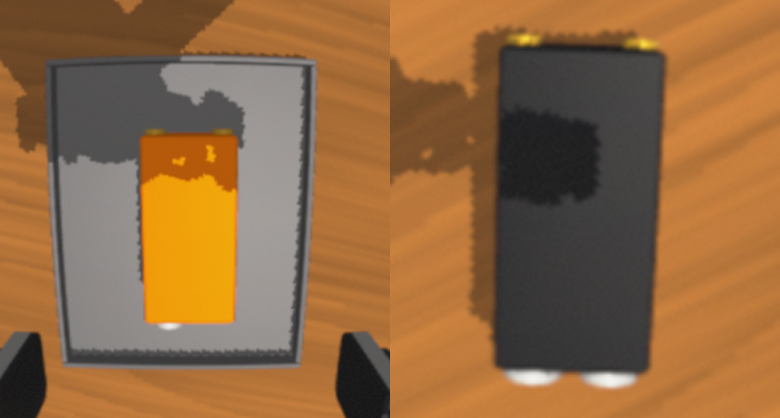

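The keyer sits flat and well inside the tray. The tuner top's crop corners are (111,45), (275,52), (259,371) and (106,368). I'll look at the meter from the same relative height.

Run:
```python
from bench import r
from h import *
px=np.array([(111,45),(275,52),(259,371),(106,368)])/2.786+[249.7,134.7]
print("tuner",box(wplane(load("w5.npz"),px,50)))
r.move_to([549.3,293.5,213],quat(np.radians(152))); r.dwell(.3); e=shot(r,"w6"); st(r)
cv2.imwrite("pics/w6.png",cv2.resize(e["img"][135:285,250:390][:,:,::-1],(390,418),interpolation=cv2.INTER_CUBIC))
```

```text
tuner (array([540.4, -49.1,  50. ]), np.float64(-27.77), np.float64(152.27), np.float64(108.4), np.float64(52.4))
 22.1 [549.6 292.8 213.1] F [-0.4 -0.  -0.1] w 84.9 g 0.0
```

View pics/w6.png

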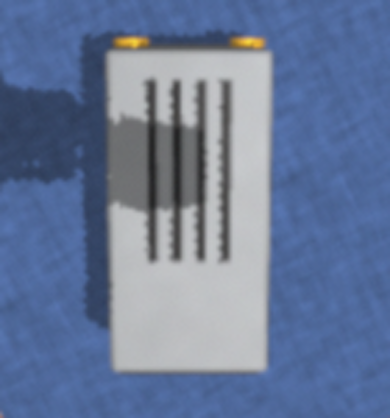

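Run:
```python
from bench import r
from h import *
px=np.array([(106,51),(272,51),(267,371),(112,372)])/2.786+[249.7,134.7]
d=load("w6.npz"); print("meter",box(wplane(d,px,53)))
p=[]
for i in range(10): p.append(r.sense()["ee_pos"]); r.dwell(.05)
p=np.array(p); print(p.mean(0),p.std(0)); d["ee"]=np.array([549.3,293.5,213]); print("cmd",box(wplane(d,px,53)))
d=load("w5.npz"); d["ee"]=np.array([542.4,-49.2,210])
px=np.array([(111,45),(275,52),(259,371),(106,368)])/2.786+[249.7,134.7]
print("tuner cmd",box(wplane(d,px,50)))
```

```text
meter (array([548.8, 293.7,  53. ]), np.float64(-27.93), np.float64(152.15), np.float64(108.4), np.float64(53.2))
[549.38572361 293.29117913 213.01279569] [0.10666363 0.25290372 0.03274942]
cmd (array([548.4, 294.6,  53. ]), np.float64(-27.93), np.float64(152.15), np.float64(108.4), np.float64(53.1))
tuner cmd (array([540.4, -48.3,  50. ]), np.float64(-27.77), np.float64(152.27), np.float64(108.5), np.float64(52.5))
```

Run:
```python
from bench import r
from h import *
qm=quat(np.radians(152.1)); q=quat(np.radians(152.25)); mx,my=548.4,294.6; x,y=540.4,-48.3
r.move_to([mx,my,110],qm); r.move_l([mx,my,11],v=100,guard=15); st(r,"at")
r.command_gripper(45,50); st(r,"grip")
r.move_l([mx,my,30],v=50); r.move_l([mx,my,200],v=200); st(r,"lift")
r.move_to([x,y,160],q); r.move_l([x,y,72],v=100); r.dwell(.3); st(r,"pre")
print(r.move_l([x,y,55],v=15,guard=3)); st(r,"down")
r.command_gripper(85); st(r,"open"); r.move_l([x,y,110],v=80); r.move_l([x,y,260],v=200); r.dwell(.3)
e=shot(r,"w7"); st(r); s=r.get_image("scene"); np.savez("scene1.npz",**s)
f=lambda a:cv2.resize(a[:,:,::-1],(390,418),interpolation=cv2.INTER_CUBIC)
cv2.imwrite("pics/w7.png",np.hstack([f(e["img"][135:285,250:390]),f(s["img"][205:305,273:366])]))
```

```text
at 24.2 [549.  294.9  11.7] F [-0.1  0.6  1.1] w 84.9 g 0.0
grip 24.6 [548.7 294.6  12. ] F [-1.7 -1.4  7.1] w 52.1 g 51.9
lift 26.2 [547.3 294.1 198.5] F [-0.3  0.2 -4.3] w 52.3 g 52.9
pre 28.8 [540.7 -48.4  72.5] F [ 0.2 -0.  -4.2] w 52.0 g 52.9
True
down 29.6 [540.2 -48.3  59. ] F [-0.   0.5  5. ] w 51.9 g 53.8
open 30.1 [538.9 -48.   58. ] F [0.3 0.1 0. ] w 85.3 g 0.0
 32.1 [540.1 -48.2 259.3] F [-0.4 -0.2  0.3] w 85.4 g 0.0
```

View pics/w7.png

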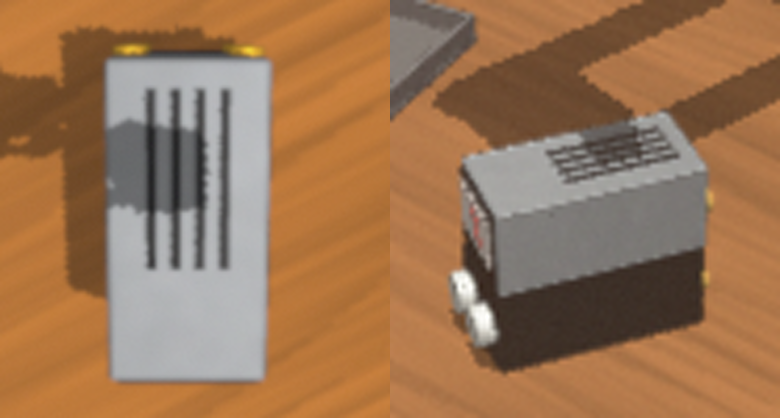

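The meter sits upright on the tuner with its edges flush in the side view. I'll do one numeric check and then hand in.

Run:
```python
from bench import r
from h import *
px=np.array([(105,58),(271,58),(266,381),(110,381)])/2.786+[249.7,134.7]
d=load("w7.npz"); d["ee"]=np.array([540.4,-48.3,260]); b=box(wplane(d,px,100)); print(b)
if np.hypot(*(b[0][:2]-[540.4,-48.3]))<3 and abs(b[1]+27.75)<1.5: print(r.job_done())
```

```text
(array([541. , -48.7, 100. ]), np.float64(-27.7), np.float64(152.3), np.float64(109.5), np.float64(53.4))
the job is handed in; nothing more can be done
None
```

The job is handed in at about 32 s of the 69 s allowed: the keyer lies flat in the tray, and the meter is back upright on the tuner, centred within about 1 mm and square within 0.1° by the wrist camera.

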